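# Start and screw home the lid of the adhesive pot

### The arm

A 6-joint arm with a two-finger parallel gripper is mounted at the origin on the work surface. World frame = base frame: x ahead of the robot, y to its left, z up, the work surface at z = 0. Lengths are in m, angles in rad, forces in N, time in s.
With the tool pointing down it reaches from about 0.375 to 0.975 m from the base axis. Payload 3.8 kg.
Tool frame: the origin (TCP) lies between the finger pads; the fingertips stand 17 mm ahead of it and the grasp point (between the pads) lies 2 mm behind it (arm.tips_ahead is the distance from the TCP to the fingertips, in m); z points along the fingers, y is the line along which they close (so a half turn about z gives the same grasp; the last joint's range is limited). The gripper opens to 88 mm and grips with 3 to 60 N. Pads are 18 mm wide; open, the fingers measure 123 mm over their backs; the gripper's body (75 mm by 187 mm) begins 45 mm behind the grasp point.
Start: joints at [-1.219, 0.264, 1.604, -0, 1.274, -0.037], TCP at [0.256, -0.625, 0.256] pointing down, gripper open.
Joint ranges: [-2.63, 2.63], [-0.94, 2.18], [0.31, 2.57], [-1.31, 4.45], [0, 2.66], [-2.55, 2.55]. Speed limits (rad/s): [2.57, 2.57, 3.14, 3.14, 3.14, 3.14].

### API

Orientations are given as a rotation vector (axis times angle).
In Python, from bench import arm, capture, camera_params, models gives the robot as it stands.
- The arm moves only by the tool apply_moves, never from a script. Its arguments are lists of equal length, an entry for each row: "slide": the shift along the tool's x, y, z in mm, a list of three; "turn": the turn about the tool's z in degrees; "fingers": the gripper's target within -1 to 1 (fully open at 1, half-way at 0, shut at -1). A call has 1 to 20 rows; each row shifts and turns the commanded pose from where the row before left it, along the tool's axes as they then stand; what a row does not reach is not made up. A row lasts 1/8 s, in which the tool goes at most 62.5 mm and 10.7 degrees, less where a joint would pass 70% of its speed; a pose out of reach is approached as far as the arm can. A call with a gripper value outside its range is refused whole. The fingers move at their own pace and stop on an object; the grip force is fixed at half the most. Time passes only in rows, so rows that do not move let the fingers close. It gives the time, the measured TCP pose, the force, the opening and the grip force at its end, in the units of the state.
- arm.read_state(): the state, without advancing time (a new reading comes with each control period).
- capture(name): name is "scene" or "top" or "wrist"; returns (picture, depth): 384x512x3 uint8, red, green, blue; 384x512 float32, m along the optical axis (not along the pixel's ray), 0 where there is no reading.
- camera_params(name): a dict with "intrinsics" (3x3 intrinsics, pixels), "pose" (4x4, takes a point from camera to world coordinates); the wrist camera has in their place "T_tool_cam" (4x4, takes a point from camera to tool coordinates, whose origin is the TCP and whose axes are the flange's). Camera axes: x right, y down, z forward; pixel columns grow to the right and rows downward; lengths in m; the calibration is good to about 2 mm. A picture is of the moment at which its call begins: read the wrist's pose just before it. camera_params takes no time and is no camera call.
- arm.finish_job(): hands the job in; it is judged then, once.
Trained networks look in the newest picture that a camera, given by its name, has taken for a name from the list of things; names that differ only in an ending like _2 or _b are one class to them, and where a whole thing is asked for, a point or a joint stands for the part that bears it (a point fixed in the world has none). Each returns a list of dicts, best first, with "confidence" (0 to 1); they miss things now and then, are a little off and sometimes report something else, mostly with a low value. They report only what shows in the picture. A call takes as long as a camera call. They do not tell look-alikes from the thing itself.
- models.outline_of(camera, thing): "mask" (384x512 bool, what is visible of it) and "position" ([column, row] in pixels, amid what is visible of it).
The state is a dict: "clock": time; "q": joint angles; "dq": joint speeds; "effort": joint torques, N m; "eef_pos": TCP position; "orientation": TCP orientation; "contact_force": force on the tool from outside, world axes, zero at the start; "wrist_torque": the same for the moment, N m; "width": opening from 0.0 (shut) to 1.0 (fully open); "grip_force": force on a finger pad.
Only numpy, scipy, OpenCV 4.12 (cv2) and the standard library are available. Lean on these libraries where they do the work, as an engineer would, in place of code of your own. Each camera call takes 0.05 s, during which the arm holds its last target. There are 200 camera calls.

### The job

Take the blue screw lid out of the enamel tray and close the white adhesive pot in the bench holder with it. Start it the careful way: set it level on the neck, turn it gently backward (anticlockwise from above) until it drops a step into the thread, then forward until it is fully home against its stop, never forcing it, and let go. Leave everything else where it is.

Things in the scene. Friction and masses are not known exactly. Their poses are not given: they have to be found in the camera images.
- lid: Blue ribbed screw lid, 56 mm across, 26 mm high, 16 mm deep inside, 35 to 70 g, lying mouth down. Origin: centre of its underside, z up. Grip it across its smooth top 10 mm, fingertips about 5 mm above its underside. Three lugs 2.2 mm thick, 120 degrees apart inside its lower rim, run in the pot's three-start right-hand thread, with 1.3 mm play sideways.
- pot_mouth (a point): Centre of the pot's rim (38 mm across, bevelled, grey inner seal in place), 98 mm above the counter, z up. The lid's underside stands below it by 5 mm when its lugs sit on the stops, 7.7 to 8.7 mm on top of the thread, 12.8 mm once dropped in at the starts, 16 mm home. From there it turns forward (clockwise from above) 84 to 104 degrees to a solid stop, sinking 3.2 mm.
- pot: White adhesive pot, 72 mm across, clamped in a dark wooden block 110 x 110 x 36 mm fixed to the counter; shoulder 77 mm up. Origin: centre of the block's underside. Its yaw does not tell where the thread starts lie. From on top, a start is at most 100 degrees backward; its gap gives 20 degrees of play, then a stop. Forward on top also meets a stop. Turning free takes under 0.15 N m.
- tray: Cream enamel tray with blue rim, 200 x 260 mm, 22 mm high, floor 4 mm thick, fixed. Origin: centre of its underside; the lid lies on the half towards its -y side.
- handle_blank: Cedar handle blank, 100 x 28 x 22 mm, origin centre of underside. Leave it.
- roller: Steel burnishing roller, 36 mm thick, with worn wooden grips, 210 mm long, lying; origin under its middle. Leave it.
- disc_weight: Round pewter disc weight with a knob, 72 mm across, 32 mm high, origin centre of underside. Leave it.
- paddle: Table tennis paddle lying with its red rubber up, blade 150 mm across; origin under the middle of the blade. Leave it.
- cleaner_can: Aluminium can, 52 mm across, 120 mm high, origin centre of underside. Leave it.
- cork_block: Wooden block with a cork sole, 90 x 36 x 30 mm, origin centre of underside. Leave it.
- tape_roll: Black roll of edge tape in the tray, 48 mm across, 20 mm high, origin centre of underside. Leave it.
Things that resemble listed ones, but are neither listed nor needed, are in the scene too. Several things have the shape of the lid; the one meant has the colours described above.

How it is judged:
On the way, in this order (a step that is already met when the one before it is completed fails the run):
1. the lid is lifted out of the tray (height (world z) of lid above 0.05 m), for 0.1 s.
2. the lid has dropped into the thread of the pot's neck, centred and level (horizontal distance between lid and pot_mouth below 0.002 m and angle between lid's own z axis and vertical below 0.05 rad and z of lid in the frame of pot_mouth below -0.0118 m), for 0.1 s.
At the end, for the whole second after the job is handed in: The lid is screwed home on the pot: its underside 15.2 mm or more below the mouth (home is 16 mm, so within 0.8 mm of home), its centre within 2 mm of the mouth's axis, level within 0.05 rad, at rest and let go (horizontal distance between lid and pot_mouth below 0.002 m and angle between lid's own z axis and vertical below 0.05 rad and z of lid in the frame of pot_mouth below -0.0152 m and linear speed of lid below 0.01 m/s and angular speed of lid below 0.1 rad/s); the robot touches nothing.
It fails at once if the lid is forced: more than 60 N between the lid and the pot (contact force between lid and pot above 60 N).
It fails at once if one of the other things on the counter or in the tray is disturbed (moved more than 15 mm) (distance of any of handle_blank, roller, disc_weight, paddle, cleaner_can, cork_block, tape_roll from where it was at the start of the episode above 0.015 m).
It also fails if it takes over 72 s, if anything falls off the work surface, if the arm or the gripper's body presses on something with over 40 N, if the wrist force passes 120 N, or if a joint passes its speed limit or range.

## Working session

There is one attempt and no reset: what is moved stays moved. The work goes in short steps, Python scripts to look and compute and a tool call to move; the robot and the scene stay as the last step left them, time stands still between calls to the robot, and variables do not carry over. Pictures are saved under pics/ and viewed, at most 10 in all, crops included, and the job is handed in when it is done.

Besides the shell and the picture viewer there is one more tool, called after "Call:" by a JSON object that holds its "method" and its "body", one argument or row to a line. apply_moves: Moves the arm, as the interface text tells. Its arguments: {"type":"object","properties":{"slide":{"type":"array","items":{"type":"array","items":{"type":"number"}}},"turn":{"type":"array","items":{"type":"number"}},"fingers":{"type":"array","items":{"type":"number"}}},"required":["slide","turn","fingers"]}

```bash
mkdir -p pics
cat > h.py <<'E'
import numpy as np, cv2
from scipy.spatial.transform import Rotation as R
from bench import arm, capture, camera_params, models
def pose(cam):
    p=camera_params(cam)
    if 'pose' in p: return p['intrinsics'],np.array(p['pose'])
    s=arm.read_state(); T=np.eye(4); T[:3,:3]=R.from_rotvec(s['orientation']).as_matrix(); T[:3,3]=s['eef_pos']
    return p['intrinsics'],T@np.array(p['T_tool_cam'])
def look(cam,name):
    K,T=pose(cam); K=np.array(K); im,d=capture(cam); cv2.imwrite(f'pics/{name}.png',im[:,:,::-1])
    v,u=np.mgrid[:384,:512]; P=np.stack([(u-K[0,2])/K[0,0]*d,(v-K[1,2])/K[1,1]*d,d],-1)
    W=P@T[:3,:3].T+T[:3,3]; W[d==0]=np.nan
    return im,d,W,K,T
def find(cam,thing,W,im):
    for o in models.outline_of(cam,thing)[:5]:
        m=o['mask']; w=W[m]; w=w[~np.isnan(w[:,0])]
        if len(w)==0: continue
        top=np.percentile(w[:,2],95); t=w[w[:,2]>top-.004]
        print(thing,round(o['confidence'],2),np.round(o['position']),'n',m.sum(),'rgb',im[m].mean(0).round(),'top z',top.round(4),'ctr',((t.min(0)+t.max(0))/2).round(4),'med',np.median(t,0).round(4),'ext',(t.max(0)-t.min(0)).round(3))
E
python3 - <<'E'
from h import *
for c in ('top','scene'):
    im,d,W,K,T=look(c,c+'0')
    print(c, T[:3,3].round(3))
    for t in ('lid','pot','tray','tape_roll'): find(c,t,W,im)
s=arm.read_state(); print(s['clock'],s['eef_pos'],s['orientation'],s['contact_force'],s['width'])
a=cv2.imread('pics/top0.png'); b=cv2.imread('pics/scene0.png'); cv2.imwrite('pics/both.png',cv2.resize(np.vstack([a,b]),(400,600)) if 0 else cv2.resize(np.hstack([a,b]),(800,300)))
E
```

```text
top [ 0.337 -0.016  1.184]
lid 0.66 [166. 196.] n 1437 rgb [83. 65. 50.] top z 0.0989 ctr [0.4885 0.2323 0.1002] med [0.4883 0.2325 0.0987] ext [0.04  0.041 0.01 ]
lid 0.61 [342. 268.] n 310 rgb [112.  25.  20.] top z 0.0301 ctr [ 0.2909 -0.2698  0.0297] med [ 0.2907 -0.2696  0.0278] ext [0.051 0.052 0.007]
pot 0.6 [168. 195.] n 1482 rgb [82. 64. 49.] top z 0.0989 ctr [0.4885 0.2323 0.1002] med [0.4883 0.2325 0.0987] ext [0.04  0.041 0.011]
tray 0.81 [317. 210.] n 5581 rgb [112. 115. 114.] top z 0.0243 ctr [ 0.4673 -0.2111  0.0258] med [ 0.4573 -0.2108  0.0241] ext [0.226 0.28  0.011]
scene [1.159 0.58  0.727]
lid 0.79 [172. 159.] n 282 rgb [56. 97. 53.] top z 0.0289 ctr [ 0.5153 -0.4212  0.0278] med [ 0.5154 -0.4208  0.027 ] ext [0.057 0.057 0.006]
lid 0.63 [218. 174.] n 329 rgb [ 47.  68. 106.] top z 0.0324 ctr [ 0.4826 -0.2477  0.0313] med [ 0.4836 -0.2486  0.0306] ext [0.056 0.059 0.006]
lid 0.58 [258. 145.] n 225 rgb [128.  35.  32.] top z 0.0288 ctr [ 0.2917 -0.2693  0.0278] med [ 0.2925 -0.2684  0.027 ] ext [0.054 0.052 0.006]
pot 0.72 [313. 321.] n 1710 rgb [120. 112. 108.] top z 0.1208 ctr [0.7151 0.2833 0.12  ] med [0.7162 0.2836 0.1198] ext [0.048 0.047 0.006]
pot 0.69 [360. 257.] n 2594 rgb [102.  83.  69.] top z 0.098 ctr [0.4895 0.2343 0.0982] med [0.4908 0.2349 0.0984] ext [0.042 0.042 0.008]
tray 0.66 [234. 180.] n 4057 rgb [136. 136. 126.] top z 0.0246 ctr [ 0.4674 -0.2096  0.0267] med [ 0.4647 -0.2017  0.024 ] ext [0.229 0.285 0.012]
tape_roll 0.54 [245. 192.] n 245 rgb [43. 42. 38.] top z 0.0262 ctr [ 0.4815 -0.1336  0.0254] med [ 0.4817 -0.1336  0.0243] ext [0.045 0.046 0.006]
tape_roll 0.49 [229. 300.] n 4284 rgb [149.  54.  45.] top z 0.022 ctr [0.8286 0.0253 0.022 ] med [0.8291 0.0284 0.0217] ext [0.075 0.09  0.008]
0.5 [ 0.25584728 -0.62460725  0.25567868] [-3.08236526e+00 -6.06827665e-01  4.16542917e-05] [0.56263915 0.33755037 0.31170492] 0.999400394890965
```

View pics/top0.png

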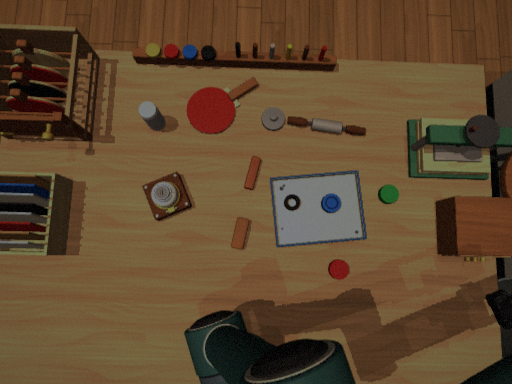

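The top view shows the blue lid in the tray at about (331,203) and the tape roll at (292,202). The pot in its block is at (167,196), with red and green look-alike lids outside the tray at (339,269) and (388,194). The scene camera gives the blue lid at (0.483, -0.248) with its top at 0.030 m. The pot mouth is at (0.489, 0.233) with its rim at 0.098 m. Both heights agree with the given sizes.

Call:
{"method": "apply_moves", "body": {
  "slide": [
    [44,-33,0],
    [44,-33,0],
    [44,-33,0],
    [44,-33,0],
    [44,-33,0],
    [44,-33,0],
    [44,-33,0],
    [44,-33,0],
    [0,0,15],
    [0,0,15],
    [0,0,15],
    [0,0,0],
    [0,0,0]
  ],
  "turn": [0,0,0,0,0,0,0,0,-10,-10,-10,-10,0],
  "fingers": [1,1,1,1,1,1,1,1,1,1,1,1,1]
}}

```text
clock: 2.12
eef_pos: [0.4815, -0.2468, 0.2106]
orientation: [-2.69, -1.622, 0.0]
contact_force: [-0.6, -0.2, -0.6]
width: 0.999
grip_force: 0.0
```

```bash
cat >> h.py <<'E'
def blue(W,im,lo=.012,hi=.05):
    h=cv2.cvtColor(im,cv2.COLOR_RGB2HSV); m=(h[...,0]>95)&(h[...,0]<130)&(h[...,1]>90)
    m&=(W[...,2]>lo)&(W[...,2]<hi)
    n,l,st,c=cv2.connectedComponentsWithStats(m.astype(np.uint8)); k=1+st[1:,4].argmax(); m=l==k
    w=W[m]; top=np.percentile(w[:,2],90); t=w[w[:,2]>top-.003]
    (cx,cy),r=cv2.minEnclosingCircle(t[:,:2].astype(np.float32))
    print('blue px',c[k].round(),'top',top.round(4),'circle',round(cx,4),round(cy,4),'r',round(r,4),'med',np.median(t,0).round(4)); return cx,cy
def totool(x,y,z):
    s=arm.read_state(); M=R.from_rotvec(s['orientation']).as_matrix()
    print('clock',s['clock'],'tcp',s['eef_pos'].round(4),'yaw',np.degrees(np.arctan2(M[1,0],M[0,0])).round(2),'tilt',M[:,2].round(4),'q6',s['q'][5].round(3),'move mm',(M.T@(np.array([x,y,z])-s['eef_pos'])*1000).round(1))
E
python3 - <<'E'
from h import *
im,d,W,K,T=look('wrist','w1')
find('wrist','lid',W,im); cx,cy=blue(W,im); totool(cx,cy,.026)
E
```

```text
lid 0.93 [258. 174.] n 1860 rgb [ 61.  81. 126.] top z 0.0315 ctr [ 0.4823 -0.2501  0.0304] med [ 0.4827 -0.2492  0.0303] ext [0.054 0.056 0.005]
lid 0.88 [327. 274.] n 451 rgb [35. 65. 32.] top z 0.0274 ctr [ 0.5036 -0.4102  0.0258] med [ 0.5067 -0.4087  0.0263] ext [0.026 0.027 0.005]
lid 0.56 [125. 244.] n 526 rgb [130.  49.  37.] top z 0.0278 ctr [ 0.3494 -0.2382  0.1271] med [ 0.2873 -0.2541  0.0261] ext [0.172 0.055 0.206]
blue px [257. 177.] top 0.0313 circle 0.4823 -0.2499 r 0.0277 med [ 0.4826 -0.2494  0.0304]
clock 2.225 tcp [ 0.4817 -0.247   0.2111] yaw 62.1 tilt [ 6.e-04 -4.e-04 -1.e+00] q6 -0.033 move mm [ -2.3   1.7 185.1]
```

View pics/w1.png

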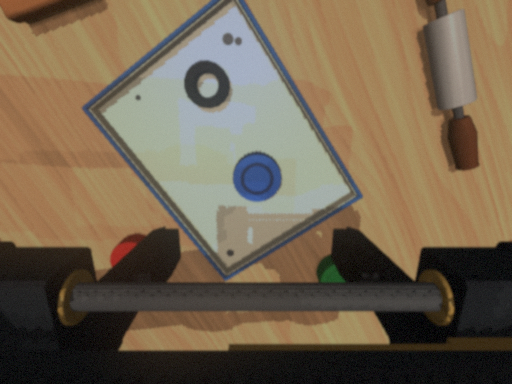

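The wrist picture shows the blue lid at (257,177) in the tray, with nothing near the finger paths. Its position of (0.482, -0.250) is within 2 mm of the first estimate. I'll descend and grip.

Call:
{"method": "apply_moves", "body": {
  "slide": [
    [-2,1.5,40],
    [0,0,40],
    [0,0,40],
    [0,0,35],
    [0,0,20],
    [0,0,10],
    [0,0,0],
    [0,0,0],
    [0,0,0],
    [0,0,0],
    [0,0,0],
    [0,0,0],
    [0,0,0],
    [0,0,0]
  ],
  "turn": [0,0,0,0,0,0,0,0,0,0,0,0,0,0],
  "fingers": [1,1,1,1,1,1,1,-1,-1,-1,-1,-1,-1,-1]
}}

```text
clock: 3.98
eef_pos: [0.4823, -0.2495, 0.0263]
orientation: [2.688, 1.624, 0.001]
contact_force: [-0.7, 0.2, 5.3]
width: 0.629
grip_force: 30.0
```

Call:
{"method": "apply_moves", "body": {
  "slide": [
    [0,0,-20],
    [0,0,-45],
    [0,0,-50],
    [0,0,-50],
    [0,0,-20],
    [48,-24.5,0],
    [48,-24.5,0],
    [48,-24.5,0],
    [48,-24.5,0],
    [48,-24.5,0],
    [48,-24.5,0],
    [48,-24.5,0],
    [48,-24.5,0],
    [0,0,0],
    [0,0,0],
    [0,0,0],
    [0,0,0]
  ],
  "turn": [0,0,0,0,0,0,0,0,0,0,0,0,-10,-10,-10,0,0],
  "fingers": [-1,-1,-1,-1,-1,-1,-1,-1,-1,-1,-1,-1,-1,-1,-1,-1,-1]
}}

```text
clock: 6.1
eef_pos: [0.4869, 0.1815, 0.2104]
orientation: [-2.18, -2.262, 0.001]
contact_force: [0.0, -0.7, -0.5]
width: 0.627
grip_force: 30.0
```

```bash
cat > p.py <<'E'
from h import *
def circ(w):
    w=w[np.isfinite(w[:,0])]; (cx,cy),r=cv2.minEnclosingCircle(w[:,:2].astype(np.float32)); return round(cx,4),round(cy,4),round(r,4),np.median(w,0).round(4),len(w)
def pot(W,x=.489,y=.233):
    near=np.hypot(W[...,0]-x,W[...,1]-y)<.045
    for lo,hi in ((.094,.104),(.074,.082)):
        m=near&(W[...,2]>lo)&(W[...,2]<hi); print('pot z',lo,hi,circ(W[m]))
E
python3 - <<'E'
from p import *
for c,n in (('wrist','w2'),('top','t2'),('scene','s2')):
    im,d,W,K,T=look(c,n); print(c); pot(W)
    try: blue(W,im,.15,.3)
    except Exception as e: print(e)
totool(.489,.233,.2)
E
```

```text
wrist
pot z 0.094 0.104 (0.4864, 0.2308, 0.023, array([0.4877, 0.2333, 0.0987]), 1886)
pot z 0.074 0.082 (0.4877, 0.2326, 0.0338, array([0.4869, 0.2404, 0.0765]), 1396)
blue px [256. 246.] top 0.2152 circle 0.4865 0.1813 r 0.0285 med [0.4863 0.1869 0.2145]
top
pot z 0.094 0.104 (0.0, 0.0, 0.0, array([nan, nan, nan]), 0)
pot z 0.074 0.082 (0.4793, 0.2625, 0.0001, array([0.4793, 0.2625, 0.0756]), 1)
blue px [ 18. 185.] top 0.1783 circle 0.4872 0.5751 r 0.0423 med [0.4864 0.577  0.1775]
scene
pot z 0.094 0.104 (0.487, 0.2339, 0.0222, array([0.4909, 0.235 , 0.0982]), 223)
pot z 0.074 0.082 (0.4914, 0.2353, 0.0348, array([0.5061, 0.245 , 0.0765]), 216)
blue px [355. 181.] top 0.2158 circle 0.5011 0.2006 r 0.0469 med [0.4875 0.1922 0.2147]
clock 6.25 tcp [0.4871 0.1815 0.2107] yaw 92.17 tilt [-0. -0. -1.] q6 0.271 move mm [51.4  3.9 10.7]
  return _methods._mean(a, axis=axis, dtype=dtype,
  ret = um.true_divide(
```

View pics/w2.png

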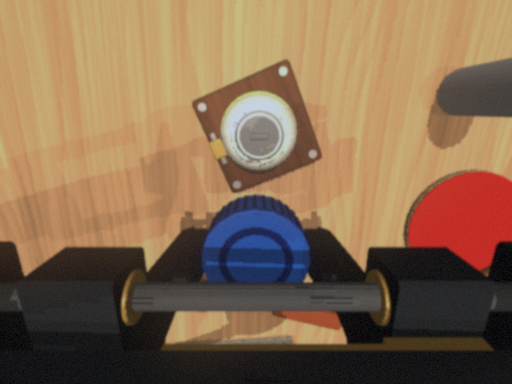

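The lid is held level and centred, at (256,246). The pot mouth is at (259,137) ahead of it. I'll go lower beside the pot so both are at similar depth and the calibration error cancels.

Call:
{"method": "apply_moves", "body": {
  "slide": [
    [-12,0,25],
    [0,0,25],
    [0,0,20],
    [0,0,0],
    [0,0,0]
  ],
  "turn": [0,0,0,0,0],
  "fingers": [-1,-1,-1,-1,-1]
}}

```text
clock: 6.88
eef_pos: [0.4881, 0.1698, 0.1415]
orientation: [2.177, 2.264, 0.001]
contact_force: [-0.1, 0.1, -0.8]
width: 0.629
grip_force: 30.0
```

```bash
cat >> p.py <<'E'
from scipy.optimize import least_squares
def ext(w):
    w=w[np.isfinite(w[:,0])][:,:2]; A=np.radians(np.arange(0,180,10)); out=[]
    N=np.c_[np.cos(A),np.sin(A)]; h=w@N.T; hi=np.percentile(h,98.5,0); lo=np.percentile(h,1.5,0)
    c=np.linalg.lstsq(N,(hi+lo)/2,rcond=None)[0]; return c.round(4),'diam',((hi-lo).min().round(4),(hi-lo).max().round(4))
def rimcirc(W,x=.489,y=.233,z=.098):
    near=np.hypot(W[...,0]-x,W[...,1]-y)<.026
    return ext(W[near&(abs(W[...,2]-z)<.004)])
def lidcirc(W,im):
    s=arm.read_state()['eef_pos']; h=cv2.cvtColor(im,cv2.COLOR_RGB2HSV)
    m=(h[...,0]>95)&(h[...,0]<130)&(h[...,1]>90)&(np.hypot(W[...,0]-s[0],W[...,1]-s[1])<.034)&(W[...,2]>s[2]-.004)
    return ext(W[m]),np.median(W[m][:,2]).round(4)
E
python3 - <<'E'
from p import *
for k in range(3):
    im,d,W,K,T=look('wrist','w3'); print(rimcirc(W),lidcirc(W,im)); pot(W)
totool(.489,.233,.2)
E
```

```text
(array([0.4876, 0.2327]), 'diam', (np.float64(0.0379), np.float64(0.0382))) ((array([0.4877, 0.1743]), 'diam', (np.float64(0.0387), np.float64(0.0517))), np.float64(0.1456))
pot z 0.094 0.104 (0.4872, 0.232, 0.0243, array([0.4875, 0.2333, 0.0987]), 3773)
pot z 0.074 0.082 (0.4877, 0.2326, 0.0336, array([0.4862, 0.2403, 0.0764]), 2364)
(array([0.4876, 0.2326]), 'diam', (np.float64(0.038), np.float64(0.0381))) ((array([0.488 , 0.1745]), 'diam', (np.float64(0.0387), np.float64(0.0517))), np.float64(0.146))
pot z 0.094 0.104 (0.4883, 0.2308, 0.0229, array([0.4876, 0.2334, 0.0987]), 3745)
pot z 0.074 0.082 (0.4879, 0.2326, 0.0335, array([0.4858, 0.2403, 0.0765]), 2379)
(array([0.4876, 0.2327]), 'diam', (np.float64(0.0379), np.float64(0.0381))) ((array([0.4881, 0.1746]), 'diam', (np.float64(0.0387), np.float64(0.0518))), np.float64(0.1461))
pot z 0.094 0.104 (0.488, 0.2325, 0.0239, array([0.4876, 0.2334, 0.0987]), 3726)
pot z 0.074 0.082 (0.4876, 0.2324, 0.0335, array([0.4864, 0.24  , 0.0765]), 2356)
clock 7.025 tcp [0.4884 0.17   0.142 ] yaw 92.26 tilt [ 2.2e-03  6.0e-04 -1.0e+00] q6 0.247 move mm [ 63.    3.2 -58. ]
```

View pics/w3.png

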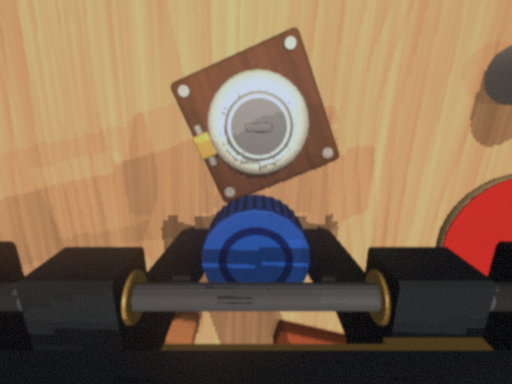

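Both are clear in this view: the pot mouth at (259,127) and the lid at (256,240). The mouth is at (0.4876, 0.2326) with a 38 mm rim as specified, and the lid sits within 0.6 mm of the TCP. I'll move over the neck and start down.

Call:
{"method": "apply_moves", "body": {
  "slide": [
    [32,1,0],
    [30.8,1,0],
    [0,0,0],
    [0,0,0],
    [0,0,12],
    [0,0,8],
    [0,0,0],
    [0,0,0]
  ],
  "turn": [0,0,0,0,0,0,0,0],
  "fingers": [-1,-1,-1,-1,-1,-1,-1,-1]
}}

```text
clock: 8.02
eef_pos: [0.487, 0.2323, 0.1205]
orientation: [-2.177, -2.265, 0.001]
contact_force: [0.6, 0.2, -1.2]
width: 0.622
grip_force: 30.0
```

Run:
```python
from p import *
im,d,W,K,T=look('wrist','w4'); print(lidcirc(W,im))
totool(.4880,.2328,.113); s=arm.read_state(); print(s['contact_force'].round(2),s['wrist_torque'].round(3))
im,d,W,K,T=look('scene','s4'); cv2.imwrite('pics/s4c.png',cv2.resize(im[190:330,280:440,::-1],(640,560),interpolation=cv2.INTER_CUBIC))
```

```text
((array([0.4866, 0.2369]), 'diam', (np.float64(0.0387), np.float64(0.0517))), np.float64(0.1246))
clock 8.075 tcp [0.4872 0.2325 0.1208] yaw 92.26 tilt [ 1.e-04  1.e-04 -1.e+00] q6 0.36 move mm [0.3 0.8 7.8]
[-0.72 -0.5  -0.87] [-0.035 -0.084  0.029]
```

View pics/s4c.png

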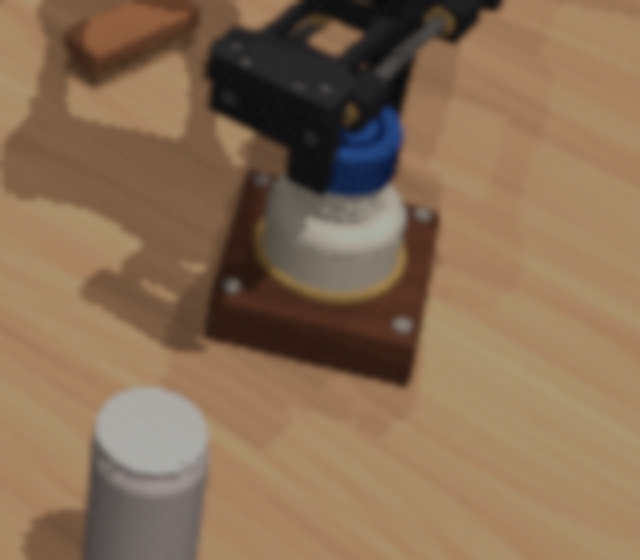

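The lid stands just above the neck, aligned with it by eye. The measurements put it 1 mm short along tool y. I'll correct that and lower in small steps.

Call:
{"method": "apply_moves", "body": {
  "slide": [
    [0.3,0.9,2],
    [0,0,1],
    [0,0,1],
    [0,0,0]
  ],
  "turn": [0,0,0,0],
  "fingers": [-1,-1,-1,-1]
}}

```text
clock: 8.62
eef_pos: [0.4878, 0.2329, 0.1166]
orientation: [-2.177, -2.265, 0.0]
contact_force: [0.4, 0.1, -0.1]
width: 0.627
grip_force: 30.0
```

Call:
{"method": "apply_moves", "body": {
  "slide": [
    [0,0,1],
    [0,0,0]
  ],
  "turn": [0,0],
  "fingers": [-1,-1]
}}

```text
clock: 8.88
eef_pos: [0.4879, 0.2329, 0.1156]
orientation: [-2.177, -2.265, 0.0]
contact_force: [0.7, 0.8, -0.7]
width: 0.626
grip_force: 30.0
```

Call:
{"method": "apply_moves", "body": {
  "slide": [
    [0,0,1],
    [0,0,0]
  ],
  "turn": [0,0],
  "fingers": [-1,-1]
}}

```text
clock: 9.12
eef_pos: [0.4879, 0.2329, 0.1146]
orientation: [-2.177, -2.265, 0.0]
contact_force: [-0.2, 0.6, -0.5]
width: 0.63
grip_force: 30.0
```

Call:
{"method": "apply_moves", "body": {
  "slide": [
    [0,0,0.7],
    [0,0,0]
  ],
  "turn": [0,0],
  "fingers": [-1,-1]
}}

```text
clock: 9.38
eef_pos: [0.4879, 0.2329, 0.114]
orientation: [-2.177, -2.265, 0.0]
contact_force: [-0.6, -0.1, -0.8]
width: 0.623
grip_force: 30.0
```

Call:
{"method": "apply_moves", "body": {
  "slide": [
    [0,0,0.7],
    [0,0,0]
  ],
  "turn": [0,0],
  "fingers": [-1,-1]
}}

```text
clock: 9.62
eef_pos: [0.4879, 0.2329, 0.1132]
orientation: [-2.177, -2.265, 0.0]
contact_force: [0.3, 0.7, -0.3]
width: 0.625
grip_force: 30.0
```

Call:
{"method": "apply_moves", "body": {
  "slide": [
    [0,0,0.5],
    [0,0,0]
  ],
  "turn": [0,0],
  "fingers": [-1,-1]
}}

```text
clock: 9.88
eef_pos: [0.4879, 0.2329, 0.1128]
orientation: [-2.177, -2.265, 0.0]
contact_force: [-0.3, -0.6, -0.6]
width: 0.628
grip_force: 30.0
```

Call:
{"method": "apply_moves", "body": {
  "slide": [
    [0,0,0.5],
    [0,0,0]
  ],
  "turn": [0,0],
  "fingers": [-1,-1]
}}

```text
clock: 10.12
eef_pos: [0.488, 0.233, 0.1125]
orientation: [2.177, 2.265, 0.0]
contact_force: [0.4, 0.5, 0.3]
width: 0.624
grip_force: 30.0
```

Call:
{"method": "apply_moves", "body": {
  "slide": [
    [0,0,0.5],
    [0,0,0]
  ],
  "turn": [0,0],
  "fingers": [-1,-1]
}}

```text
clock: 10.38
eef_pos: [0.488, 0.2329, 0.1123]
orientation: [2.177, 2.265, 0.0]
contact_force: [-2.1, -0.3, 4.3]
width: 0.624
grip_force: 30.0
```

Contact came at TCP 0.1125 m, which puts the underside about 8 mm below the rim, so the lid is on top of the thread. Next I'll turn gently backward.

Call:
{"method": "apply_moves", "body": {
  "slide": [
    [0,0,0],
    [0,0,0],
    [0,0,0]
  ],
  "turn": [-5,-5,-5],
  "fingers": [-1,-1,-1]
}}

```text
clock: 10.75
eef_pos: [0.4887, 0.2333, 0.1123]
orientation: [1.859, 2.532, 0.003]
contact_force: [0.4, 0.8, 1.3]
width: 0.626
grip_force: 30.0
```

Run:
```python
from p import *
totool(.4878,.2328,.108); s=arm.read_state(); print(s['contact_force'].round(2),s['wrist_torque'].round(3))
```

```text
clock 10.75 tcp [0.4887 0.2333 0.1123] yaw 107.43 tilt [ 1.9e-03  9.0e-04 -1.0e+00] q6 0.095 move mm [-0.2 -1.   4.3]
[0.4  0.78 1.35] [ 0.044 -0.166 -0.003]
```

Call:
{"method": "apply_moves", "body": {
  "slide": [
    [0,0,0.3],
    [0,0,0],
    [0,0,0],
    [0,0,0]
  ],
  "turn": [-5,-5,-5,0],
  "fingers": [-1,-1,-1,-1]
}}

```text
clock: 11.25
eef_pos: [0.4878, 0.2329, 0.1111]
orientation: [-1.518, -2.75, 0.0]
contact_force: [0.5, -0.3, -0.9]
width: 0.625
grip_force: 30.0
```

```bash
cat > st.py <<'E'
from p import *
totool(.4878,.2328,.108); s=arm.read_state(); print(s['contact_force'].round(2),s['wrist_torque'].round(3))
E
python3 st.py
```

```text
clock 11.25 tcp [0.4878 0.2329 0.1111] yaw 122.22 tilt [-3.e-04 -1.e-04 -1.e+00] q6 -0.163 move mm [-0.1 -0.   3.1]
[ 0.54 -0.29 -0.92] [-0.024 -0.158  0.019]
```

The contact force has gone, so the lid may have found its drop. I'll probe downward without turning.

Call:
{"method": "apply_moves", "body": {
  "slide": [
    [0,0,0.7],
    [0,0,0]
  ],
  "turn": [0,0],
  "fingers": [-1,-1]
}}

```text
clock: 11.5
eef_pos: [0.4879, 0.2329, 0.1106]
orientation: [-1.517, -2.751, 0.0]
contact_force: [-0.1, -0.3, -0.8]
width: 0.625
grip_force: 30.0
```

Call:
{"method": "apply_moves", "body": {
  "slide": [
    [0,0,0.7],
    [0,0,0]
  ],
  "turn": [0,0],
  "fingers": [-1,-1]
}}

```text
clock: 11.75
eef_pos: [0.4879, 0.2329, 0.11]
orientation: [-1.517, -2.751, 0.0]
contact_force: [0.2, 1.1, -0.3]
width: 0.627
grip_force: 30.0
```

Call:
{"method": "apply_moves", "body": {
  "slide": [
    [0,0,0.7],
    [0,0,0.7],
    [0,0,0]
  ],
  "turn": [0,0,0],
  "fingers": [-1,-1,-1]
}}

```text
clock: 12.12
eef_pos: [0.4879, 0.2329, 0.1086]
orientation: [-1.516, -2.751, 0.0]
contact_force: [-0.0, -0.5, -0.5]
width: 0.628
grip_force: 30.0
```

Call:
{"method": "apply_moves", "body": {
  "slide": [
    [0,0,0.7],
    [0,0,0]
  ],
  "turn": [0,0],
  "fingers": [-1,-1]
}}

```text
clock: 12.38
eef_pos: [0.4879, 0.2329, 0.1079]
orientation: [-1.516, -2.751, 0.0]
contact_force: [-0.6, -0.4, 0.0]
width: 0.622
grip_force: 30.0
```

Call:
{"method": "apply_moves", "body": {
  "slide": [
    [0,0,0.5],
    [0,0,0]
  ],
  "turn": [0,0],
  "fingers": [-1,-1]
}}

```text
clock: 12.62
eef_pos: [0.4879, 0.2329, 0.1075]
orientation: [-1.516, -2.751, 0.0]
contact_force: [-0.4, 0.4, -0.8]
width: 0.625
grip_force: 30.0
```

Call:
{"method": "apply_moves", "body": {
  "slide": [
    [0,0,0.4],
    [0,0,0]
  ],
  "turn": [0,0],
  "fingers": [-1,-1]
}}

```text
clock: 12.88
eef_pos: [0.488, 0.2329, 0.1073]
orientation: [1.516, 2.751, 0.0]
contact_force: [-0.6, 0.0, 1.3]
width: 0.628
grip_force: 30.0
```

Call:
{"method": "apply_moves", "body": {
  "slide": [
    [0,0,0.3],
    [0,0,0]
  ],
  "turn": [0,0],
  "fingers": [-1,-1]
}}

```text
clock: 13.12
eef_pos: [0.488, 0.2329, 0.1073]
orientation: [1.516, 2.751, 0.0]
contact_force: [-1.8, -1.0, 4.3]
width: 0.624
grip_force: 30.0
```

```bash
python3 st.py
```

```text
clock 13.125 tcp [0.488  0.2329 0.1073] yaw 122.28 tilt [ 2.e-04  1.e-04 -1.e+00] q6 -0.164 move mm [-0.  -0.3 -0.7]
[-1.77 -1.01  4.28] [-0.166  0.189 -0.015]
```

Contact at 0.1073 m is 5 mm lower than on the thread top, matching the 12.8 mm drop. I'll turn forward, following the sink at about 0.034 mm per degree.

Call:
{"method": "apply_moves", "body": {
  "slide": [
    [0,0,0.1],
    [0,0,0.17],
    [0,0,0.17],
    [0,0,0.17],
    [0,0,0]
  ],
  "turn": [5,5,5,5,0],
  "fingers": [-1,-1,-1,-1,-1]
}}

```text
clock: 13.75
eef_pos: [0.489, 0.2332, 0.107]
orientation: [1.969, 2.446, 0.003]
contact_force: [-0.1, -1.3, 5.4]
width: 0.622
grip_force: 30.0
```

```bash
python3 st.py
```

```text
clock 13.75 tcp [0.489  0.2332 0.107 ] yaw 102.32 tilt [ 2.2e-03  7.0e-04 -1.0e+00] q6 0.184 move mm [-0.1 -1.2 -1. ]
[-0.13 -1.32  5.38] [-0.184 -0.133 -0.068]
```

Call:
{"method": "apply_moves", "body": {
  "slide": [
    [0,0,0.15],
    [0,0,0.15],
    [0,0,0.17],
    [0,0,0.17],
    [0,0,0]
  ],
  "turn": [5,5,5,5,0],
  "fingers": [-1,-1,-1,-1,-1]
}}

```text
clock: 14.38
eef_pos: [0.4887, 0.2331, 0.1063]
orientation: [2.365, 2.068, 0.003]
contact_force: [-0.9, -0.5, 5.4]
width: 0.628
grip_force: 30.0
```

```bash
python3 st.py
```

```text
clock 14.375 tcp [0.4887 0.2331 0.1063] yaw 82.33 tilt [ 1.7e-03  6.0e-04 -1.0e+00] q6 0.533 move mm [-0.5 -0.9 -1.7]
[-0.9  -0.46  5.42] [-0.16   0.066 -0.046]
```

Call:
{"method": "apply_moves", "body": {
  "slide": [
    [0,0,0.17],
    [0,0,0.17],
    [0,0,0.17],
    [0,0,0.17],
    [0,0,0.17],
    [0,0,0.17],
    [0,0,0]
  ],
  "turn": [5,5,5,5,5,5,0],
  "fingers": [-1,-1,-1,-1,-1,-1,-1]
}}

```text
clock: 15.25
eef_pos: [0.4886, 0.2332, 0.1051]
orientation: [2.82, 1.385, 0.002]
contact_force: [-0.7, -0.6, 5.5]
width: 0.625
grip_force: 30.0
```

```bash
python3 st.py
```

```text
clock 15.25 tcp [0.4886 0.2332 0.1051] yaw 52.33 tilt [ 1.4e-03  6.0e-04 -1.0e+00] q6 1.057 move mm [-0.8 -0.4 -2.9]
[-0.74 -0.62  5.46] [-0.145  0.067 -0.039]
```

Call:
{"method": "apply_moves", "body": {
  "slide": [
    [0,0,0.17],
    [0,0,0.17],
    [0,0,0.13],
    [0,0,0]
  ],
  "turn": [5,5,3,0],
  "fingers": [-1,-1,-1,-1]
}}

```text
clock: 15.75
eef_pos: [0.4886, 0.2331, 0.1046]
orientation: [2.958, 1.058, 0.002]
contact_force: [-1.4, -1.3, 4.7]
width: 0.624
grip_force: 30.0
```

```bash
python3 st.py
```

```text
clock 15.75 tcp [0.4886 0.2331 0.1046] yaw 39.36 tilt [ 1.4e-03  5.0e-04 -1.0e+00] q6 1.283 move mm [-0.8 -0.3 -3.4]
[-1.36 -1.28  4.7 ] [-0.149  0.022 -0.089]
```

Call:
{"method": "apply_moves", "body": {
  "slide": [
    [0,0,0.1],
    [0,0,0.1],
    [0,0,0]
  ],
  "turn": [2.5,2.5,0],
  "fingers": [-1,-1,-1]
}}

```text
clock: 16.12
eef_pos: [0.4885, 0.2331, 0.1044]
orientation: [-3.001, -0.928, -0.002]
contact_force: [-0.1, -0.5, 5.2]
width: 0.623
grip_force: 30.0
```

```bash
python3 st.py
```

```text
clock 16.125 tcp [0.4885 0.2331 0.1044] yaw 34.36 tilt [ 1.3e-03  4.0e-04 -1.0e+00] q6 1.37 move mm [-0.8 -0.2 -3.6]
[-0.13 -0.53  5.19] [-0.142  0.044  0.04 ]
```

Call:
{"method": "apply_moves", "body": {
  "slide": [
    [0,0,0.1],
    [0,0,0.08],
    [0,0,0]
  ],
  "turn": [2.5,2,0],
  "fingers": [-1,-1,-1]
}}

```text
clock: 16.5
eef_pos: [0.4886, 0.2332, 0.1043]
orientation: [-3.035, -0.809, -0.002]
contact_force: [-0.5, -1.1, 4.3]
width: 0.625
grip_force: 30.0
```

```bash
python3 st.py
```

```text
clock 16.5 tcp [0.4886 0.2332 0.1043] yaw 29.86 tilt [ 1.4e-03  6.0e-04 -1.0e+00] q6 1.449 move mm [-0.8 -0.1 -3.7]
[-0.48 -1.09  4.31] [-0.125  0.036 -0.012]
```

Call:
{"method": "apply_moves", "body": {
  "slide": [
    [0,0,0.08],
    [0,0,0.08],
    [0,0,0]
  ],
  "turn": [2,2,0],
  "fingers": [-1,-1,-1]
}}

```text
clock: 16.88
eef_pos: [0.4886, 0.2334, 0.1043]
orientation: [-3.061, -0.703, -0.003]
contact_force: [-0.8, -0.3, 5.6]
width: 0.626
grip_force: 30.0
```

```bash
python3 st.py
```

```text
clock 16.875 tcp [0.4886 0.2334 0.1043] yaw 25.86 tilt [ 1.5e-03  9.0e-04 -1.0e+00] q6 1.519 move mm [-1.   0.1 -3.7]
[-0.8  -0.28  5.64] [-0.057  0.115  0.02 ]
```

Call:
{"method": "apply_moves", "body": {
  "slide": [
    [0,0,0.05],
    [0,0,0.05],
    [0,0,0]
  ],
  "turn": [1.5,1.5,0],
  "fingers": [-1,-1,-1]
}}

```text
clock: 17.25
eef_pos: [0.4883, 0.2336, 0.1043]
orientation: [-3.078, -0.624, -0.002]
contact_force: [-1.0, 1.1, 6.5]
width: 0.625
grip_force: 30.0
```

```bash
python3 st.py
```

```text
clock 17.25 tcp [0.4883 0.2336 0.1043] yaw 22.9 tilt [ 0.001   0.0011 -1.    ] q6 1.57 move mm [-0.8  0.5 -3.7]
[-0.98  1.11  6.5 ] [0.043 0.289 0.244]
```

Call:
{"method": "apply_moves", "body": {
  "slide": [
    [0,0,0],
    [0,0,0],
    [0,0,0]
  ],
  "turn": [1.5,1.5,0],
  "fingers": [-1,-1,-1]
}}

```text
clock: 17.62
eef_pos: [0.4886, 0.2333, 0.1043]
orientation: [3.094, 0.544, 0.003]
contact_force: [-0.6, -1.0, 6.0]
width: 0.626
grip_force: 30.0
```

```bash
cat >> st.py <<'E'
print('effort',s['effort'].round(2))
im,d,W,K,T=look('wrist','w5'); print(lidcirc(W,im))
E
python3 st.py; python3 -c "
import cv2;a=cv2.imread('pics/w5.png');cv2.imwrite('pics/w5c.png',cv2.resize(a[120:300,140:380],(720,540),interpolation=cv2.INTER_CUBIC))"
```

```text
clock 17.625 tcp [0.4886 0.2333 0.1043] yaw 19.96 tilt [ 1.8e-03  2.0e-04 -1.0e+00] q6 1.622 move mm [-0.9  0.1 -3.7]
[-0.6  -0.97  5.98] [-0.107  0.025  0.419]
effort [-1.000e-02 -3.587e+01 -2.813e+01  4.600e-01 -3.500e-01  4.800e-01]
((array([0.4943, 0.2335]), 'diam', (np.float64(0.0386), np.float64(0.0515))), np.float64(0.1083))
```

View pics/w5c.png

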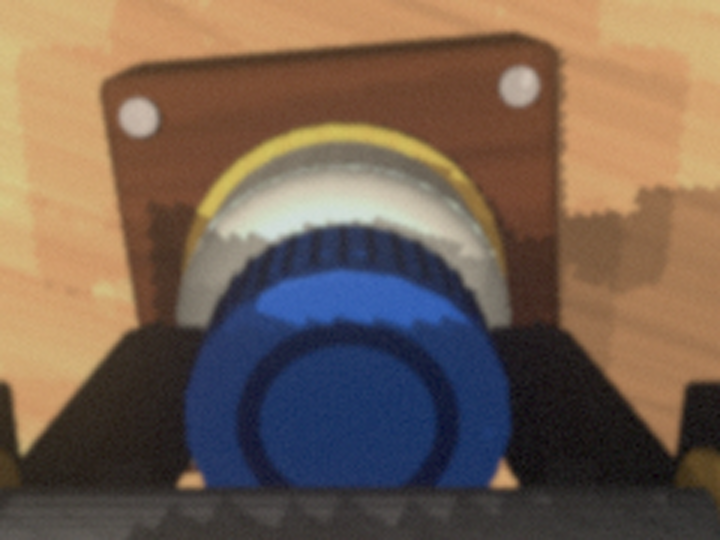

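The lid is seated squarely on the neck, centred at about (350,420) in the crop. It sank 3 mm, and the torque rose to 0.42 N m after about 97° forward, so it is on its solid stop. I'll relax the torque, open and withdraw straight up.

Call:
{"method": "apply_moves", "body": {
  "slide": [
    [0,0,-0.3],
    [0,0,0],
    [0,0,0],
    [0,0,0],
    [0,0,0],
    [0,0,0]
  ],
  "turn": [-2.5,0,0,0,0,0],
  "fingers": [-1,-1,1,1,1,1]
}}

```text
clock: 18.42
eef_pos: [0.4876, 0.2328, 0.1034]
orientation: [3.082, 0.607, -0.001]
contact_force: [0.1, -0.2, -0.7]
width: 1.005
grip_force: 0.0
```

Call:
{"method": "apply_moves", "body": {
  "slide": [
    [0,0,-10],
    [0,0,-30],
    [0,0,-50],
    [0,0,-30],
    [-40,0,0],
    [-30,0,0],
    [0,0,0]
  ],
  "turn": [0,0,0,0,0,0,0],
  "fingers": [1,1,1,1,1,1,1]
}}

```text
clock: 19.3
eef_pos: [0.422, 0.2059, 0.2244]
orientation: [-3.082, -0.607, -0.001]
contact_force: [0.3, -0.6, 0.0]
width: 1.002
grip_force: 0.0
```

Run:
```python
from p import *
im,d,W,K,T=look('wrist','w6')
h=cv2.cvtColor(im,cv2.COLOR_RGB2HSV)
m=(h[...,0]>95)&(h[...,0]<130)&(h[...,1]>90)&(np.hypot(W[...,0]-.488,W[...,1]-.233)<.04)&(W[...,2]>.1)
w=W[m]; A=np.c_[w[:,:2]-[.488,.233],np.ones(len(w))]; w0=np.abs(w[:,2]-np.median(w[:,2]))<.003
print('lid',ext(w),'z',np.median(w[:,2]).round(4),'slope',np.linalg.lstsq(A[w0],w[w0,2],rcond=None)[0].round(4))
totool(.488,.233,.1)
cv2.imwrite('pics/w6c.png',im[:,:,::-1])
```

```text
lid (array([0.489 , 0.2322]), 'diam', (np.float64(0.0495), np.float64(0.0501))) z 0.1084 slope [-0.0012 -0.0027  0.1084]
clock 19.35 tcp [0.4232 0.2064 0.2246] yaw 22.28 tilt [ 1.9e-03  8.0e-04 -1.0e+00] q6 1.583 move mm [ 69.8  -0.  124.8]
```

View pics/w6.png

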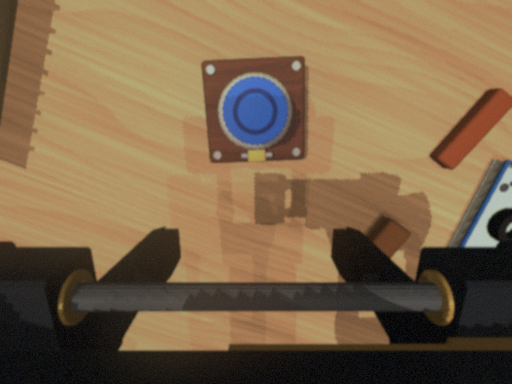

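The lid sits on the pot at (255,110), level. Its top is at 0.1084 m against the expected 0.108 m home, and the gripper is clear.

```bash
python3 -c "
from bench import arm
print(arm.finish_job())"
```

```text
the job is handed in; nothing more can be done
None
```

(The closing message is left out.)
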